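Tip battery cells out of a pan and seat the pan in its locating plate

ROBOT

A 6-joint arm with a two-finger parallel gripper is mounted at the origin on the work surface. World frame = base frame: x ahead of the robot, y to its left, z up, the work surface at z = 0. Lengths are in mm, angles in rad, forces in N, time in s.
With the tool pointing down it reaches from about 400 to 925 mm from the base axis. Payload 12.5 kg.
Tool frame: the origin (TCP) lies midway between the tips of the shut fingers; the grasp point (between the pads) lies 19 mm behind it; z points along the fingers, y is the line along which they close (so a half turn about z gives the same grasp; the last joint's range is limited). The gripper opens to 95 mm and grips with 3 to 60 N. Pads are 20 mm wide; open, the fingers measure 119 mm over their backs; the gripper's body (75 mm by 180 mm) begins 59 mm behind the grasp point.
Start: joints at [1.009, 0.491, 1.559, -0, 1.092, -0.106], TCP at [275.1, 561.219, 214.661] pointing down, gripper open.
Joint ranges: [-3.1, 3.1], [-0.84, 2.19], [0.05, 2.79], [-1.13, 4.28], [0.06, 2.93], [-2.69, 2.69]. Speed limits (rad/s): [2.22, 2.22, 2.79, 3.14, 3.14, 3.14].

INTERFACE

Orientations are given as [roll, pitch, yaw] about the fixed x, y, z axes, in that order (R = Rz(yaw) Ry(pitch) Rx(roll)).
In Python, from cell import env gives the robot as it stands.
- The arm moves only by the shell command python3 -m inch 'ROWS'. ROWS is JSON, a list of rows, each a list of 7 numbers: the turn, a rotation vector about the tool's x, y, z in rad, then the shift along the tool's x, y, z in cm, then the closure, from -1 (fully open) to 1 (shut). A call has 1 to 20 rows; each row shifts and turns the commanded pose from where the row before left it, along the tool's axes as they then stand; what a row does not reach is not made up. A row lasts 1/8 s, in which the tool goes at most 62.5 mm and 10.7 degrees, less where a joint would pass 70% of its speed; a pose out of reach is approached as far as the arm can. A call with a gripper value outside its range is refused whole. The fingers move at their own pace and stop on an object; the grip force is fixed at half the most. Time passes only in rows, so rows that do not move let the fingers close. It gives the time, the measured TCP pose, the force, the opening and the grip force at its end, in the units of the state.
- env.state(): the state, without advancing time (a new reading comes with each control period).
- env.read_camera(name): name is "scene" or "top" or "wrist"; returns a dict with "img" (420x560x3 uint8, red, green, blue), "depth" (420x560 float32, mm along the optical axis (not along the pixel's ray), 0 where there is no reading), "fx", "fy", "cx", "cy" (pixels), "position" and "orientation" of the camera in the world. Camera axes: x right, y down, z forward; pixel columns grow to the right and rows downward; lengths in mm; the calibration is good to about 2 mm. The wrist camera is an equidistant fisheye: a pixel r from the principal point sees the ray r / f radians off the axis. A picture is of the moment at which its call begins.
- env.job_done(): hands the job in; it is judged then, once.
Trained networks look in a picture, given as the dict that the camera call returned (one of the last four; its "shot" number tells which), for a name from the list of things; names that differ only in an ending like _2 or _b are one class to them, and where a whole thing is asked for, a point or a joint stands for the part that bears it (a point fixed in the world has none). Each returns a list of dicts, best first, with "score" (0 to 1); they miss things now and then, are a little off and sometimes report something else, mostly with a low value. They report only what shows in the picture. A call takes as long as a camera call.
- env.find_in(picture, target): "centre" ([x, y, z] in mm, in the coordinates of the camera as it stood for that picture, good to about 4 mm: the middle of the surface that is visible of it).
- env.trace(picture, target): "mask" (420x560 bool, what is visible of it).
The state is a dict: "t": time; "joints": joint angles; "qvel": joint speeds; "tau": joint torques, N m; "eef_pos": TCP position; "tcp_rot": TCP orientation; "ft_force": force on the tool from outside, world axes, zero at the start; "moment": the same for the moment, N m; "opening": opening from 0.0 (shut) to 1.0 (fully open); "grip_force": force on a finger pad.
Only numpy, scipy, OpenCV 4.12 (cv2) and the standard library are available. Lean on these libraries where they do the work, as an engineer would, in place of code of your own. Each camera call takes 0.05 s, during which the arm holds its last target. There are 200 camera calls.

TASK

Lift the green pan by its yellow handle, tip it to about 40 degrees over the red tub and hold it there a moment so that both battery cells roll out over its spout into the tub, never tipping past 55 degrees nor touching the cells with the fingers. Bring the pan back level in the air, then lower it with its foot into the pocket of the blue plate until it sits flat and square (either way round), and only then let go. Leave the mug, screwdriver, jar and disk drive where they are.

Things in the scene. Friction and masses are not known exactly. Their poses are not given: they have to be found in the camera images.
- pan: Loose green plastic pan, about 0.25 kg plus two cells, 117 x 82 mm, 76 mm tall over its handle. Origin: centre of the underside of its black foot, z up, x to the spout. Foot 80 (x) x 64 (y) x 12 mm tall. Tray inner floor at z = 16 mm, x = -51 to 35 mm, 74 mm wide; walls to z = 36 mm at the back (x = -55) and both sides (y = +-41). At +x the floor turns up into an open spout.
- pan_grip (a point): Centre of the yellow flat-sided handle bar, 65 mm above the pan's origin, axes as the pan's. The bar bridges the tray along y, 14 mm thick (x) x 22 mm high (z = 54 to 76 mm); cells pass below it. Grip it across x, fingertips no lower than z = 40 mm.
- pan_spout (a point): Middle of the open spout lip, at x = 62, z = 28 mm in the pan's frame. The spout ramp rises at 25 degrees from the floor's front edge (x = 35) to here, so cells roll out only when the pan is tipped lip down (turned about its y) well past 25 degrees.
- cell_blue: Loose blue battery cell, cylinder 18 mm diameter x 65 mm, 47 g, lying in the pan across it (axis along the pan's y); free to roll. Origin: its centre; its own y is its axis.
- cell_orange: Loose orange battery cell, same size, also lying in the pan.
- tub: Fixed red open tub, 180 (x) x 160 (y) x 65 mm tall, walls 5 mm, floor 5 mm. Origin: centre of its underside. A grey spent cell already lies in it.
- nest: Fixed blue locating plate 130 (x) x 114 (y) x 16 mm with one rectangular pocket in the middle of its top, 84 (x) x 68 (y) mm, 10 mm deep, mouth chamfered 3 mm. Origin: centre of its underside.
- pocket (a point): Centre of the pocket's floor, 6 mm above the bench; axes as the plate's. The seated pan's origin lies here.
- mug: Loose white mug, 76 mm diameter, 85 mm tall; origin at its underside. Leave alone.
- driver: Loose screwdriver lying flat. Leave alone.
- jar: Loose jar, 60 mm diameter, 85 mm tall. Leave alone.
- drive: Loose silver disk drive 147 x 100 x 26 mm. Leave alone.

How it is judged:
By the outcome, as a careful person would: the job done as asked, in the order asked, and still so for the second after the job is handed in, with the robot touching nothing.
It also fails if it takes over 64 s, if anything falls off the work surface, if the arm or the gripper's body presses on something with over 40 N, if the wrist force passes 120 N, or if a joint passes its speed limit or range.

## Working session

There is one attempt and no reset: what is moved stays moved. The work goes in short steps, Python scripts to look and compute and a shell command to move; the robot and the scene stay as the last step left them, time stands still between calls to the robot, and variables do not carry over. Pictures are saved under pics/ and viewed, at most 10 in all, crops included, and the job is handed in when it is done.

```bash
mkdir -p pics; ls; cat > h.py <<'E'
import numpy as np, cv2
from scipy.spatial.transform import Rotation as R
from cell import env
def rot(o):
    o=np.array(o)
    return o if o.shape==(3,3) else R.from_euler('xyz',o).as_matrix()
def cloud(p,mask=None):
    d=p["depth"]; v,u=np.mgrid[:d.shape[0],:d.shape[1]]
    m=d>0
    if mask is not None: m&=mask
    x=(u-p["cx"])/p["fx"]; y=(v-p["cy"])/p["fy"]
    P=np.stack([x*d,y*d,d],-1)[m]
    return P@rot(p["orientation"]).T+np.array(p["position"])
def w(p,c): return rot(p["orientation"])@np.array(c)+np.array(p["position"])
def save(p,n): cv2.imwrite('pics/'+n,p["img"][:,:,::-1])
E
python3 - <<'E'
from h import *
for n in ["scene","top"]:
    p=env.read_camera(n); save(p,n+'0.png'); print(n,p["position"],p["orientation"],p["fx"])
    for t in ["pan","pan_grip","pan_spout","cell_blue","cell_orange","tub","nest","pocket","mug","jar","driver","drive"]:
        try: r=env.find_in(p,t)
        except Exception as e: print(t,e); continue
        print(t,[(w(p,q["centre"]).round(0).tolist(),round(q["score"],2)) for q in r[:2]])
print(env.state())
E
```

```text
pics
scene [1491.58395439 -132.79561649 1014.54251483] [-2.37881525  0.0042957   1.42770664] 467.34059156593185
pan [([483.0, -281.0, 37.0], 0.64), ([472.0, 277.0, 15.0], 0.44)]
pan_grip [([481.0, -282.0, 39.0], 0.7)]
pan_spout [([478.0, -285.0, 38.0], 0.71)]
cell_blue []
cell_orange []
tub [([578.0, 27.0, 19.0], 0.75)]
nest [([475.0, 268.0, 17.0], 0.58)]
pocket [([475.0, 275.0, 20.0], 0.81)]
mug [([758.0, 253.0, 57.0], 0.88)]
jar [([482.0, -281.0, 38.0], 0.35)]
driver [([747.0, -267.0, 22.0], 0.79)]
drive [([518.0, -516.0, 27.0], 0.62)]
top [ 317.79059716   -9.72271571 1801.73378135] [-2.97917735 -0.00699865 -1.55006117] 531.4656079008005
pan [([464.0, -285.0, 26.0], 0.56)]
pan_grip [([462.0, -283.0, 20.0], 0.74)]
pan_spout [([463.0, -286.0, 26.0], 0.8)]
cell_blue [([499.0, -281.0, 38.0], 0.42)]
cell_orange []
tub [([593.0, 22.0, 1.0], 0.68)]
nest [([463.0, 273.0, 19.0], 0.88)]
pocket [([468.0, 276.0, 16.0], 0.86)]
mug [([749.0, 254.0, 33.0], 0.75)]
jar [([531.0, 465.0, 84.0], 0.87), ([467.0, -281.0, 26.0], 0.21)]
driver [([750.0, -290.0, 21.0], 0.65)]
drive [([502.0, -517.0, 29.0], 0.55)]
{'t': 1.3, 'joints': array([ 1.00942976e+00,  4.90884488e-01,  1.55886364e+00, -1.25932437e-05,
        1.09175341e+00, -1.05636090e-01]), 'qvel': array([-7.11831692e-04,  3.05433666e-04, -1.69576424e-05, -4.12696171e-04,
        1.17217205e-03,  8.46109997e-04]), 'tau': array([-9.40108584e-04, -6.12463403e+01, -2.58434415e+01,  6.93061086e-02,
        4.45781602e-02, -3.14684667e-05]), 'eef_pos': array([275.08751218, 561.22849883, 214.68312346]), 'tcp_rot': array([3.14150323e+00, 2.07208365e-05, 2.68586799e+00]), 'ft_force': array([-0.6654852 ,  0.53487961, -0.45678184]), 'moment': array([-0.00039174, -0.0055835 , -0.04989982]), 'grip_force': 0.0, 'opening': 1.0001228217221674}
```

View pics/scene0.png

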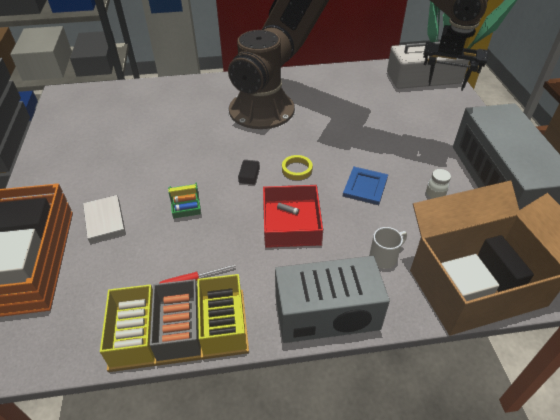

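View pics/top0.png

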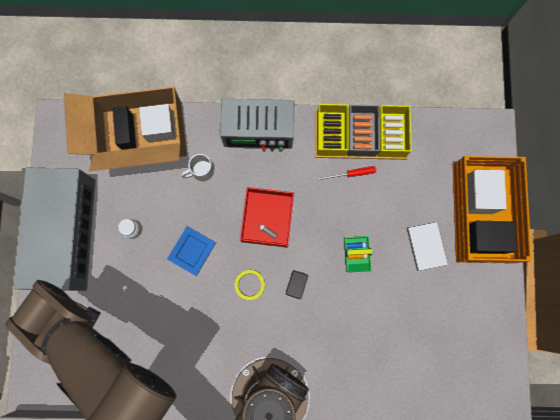

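```bash
cat >> h.py <<'E'
def to(pos,yaw=None):
    s=env.state(); M=rot(s["tcp_rot"]); d=np.array(pos)-s["eef_pos"]
    print("tcp",s["eef_pos"].round(1),s["tcp_rot"].round(4),"shift cm",(M.T@d/10).round(3))
    if yaw is not None:
        T=R.from_euler('xyz',[np.pi,0,yaw]).as_matrix()
        print("turn",R.from_matrix(M.T@T).as_rotvec().round(4),"shift cm after turn",(T.T@d/10).round(3))
E
python3 - <<'E'
from h import *
p=env.read_camera("wrist"); s=env.state()
M=rot(s["tcp_rot"])
print((M.T@(np.array(p["position"])-s["eef_pos"])).round(1)); print((M.T@rot(p["orientation"])).round(3),p["fx"],p["cx"],p["cy"])
to([440,280,330])
E
```

```text
[  80.6    0.2 -169.1]
[[-0.    -0.957 -0.29 ]
 [ 1.     0.    -0.001]
 [ 0.001 -0.29   0.957]] 325.19226210127806 280.2439146940951 206.21428569977962
tcp [275.1 561.2 214.7] [3.1415 0.     2.6858] shift cm [-27.187 -17.992 -11.536]
```

```bash
python3 -m inch '[[0,0,0,-3.4,-2.25,-1.44,-1],[0,0,0,-3.4,-2.25,-1.44,-1],[0,0,0,-3.4,-2.25,-1.44,-1],[0,0,0,-3.4,-2.25,-1.44,-1],[0,0,0,-3.4,-2.25,-1.44,-1],[0,0,0,-3.4,-2.25,-1.44,-1],[0,0,0,-3.4,-2.25,-1.44,-1],[0,0,0,-3.4,-2.25,-1.44,-1],[0,0,0,0,0,0,-1],[0,0,0,0,0,0,-1]]'
cat >> h.py <<'E'
def wcloud(p,mask=None):
    d=p["depth"]; v,u=np.mgrid[:d.shape[0],:d.shape[1]]
    m=d>0
    if mask is not None: m&=mask
    a=(u-p["cx"])/p["fx"]; b=(v-p["cy"])/p["fy"]; r=np.hypot(a,b)+1e-9
    t=np.tan(r); m&=(r<1.2)
    P=np.stack([a/r*t*d,b/r*t*d,d],-1)[m]
    return P@rot(p["orientation"]).T+np.array(p["position"])
def best(p,t):
    r=env.trace(p,t); print(t,[(round(q["score"],2),int(q["mask"].sum())) for q in r]); return r[0]["mask"]
def rect(P):
    r=cv2.minAreaRect(P[:,:2].astype(np.float32)); return np.round(r[0],1),np.round(r[1],1),round(r[2],1)
E
python3 - <<'E'
from h import *
p=env.read_camera("wrist"); save(p,'w1.png')
for t in ["nest","pocket"]:
    m=best(p,t); P=wcloud(p,m); print(np.percentile(P,[1,50,99],axis=0).round(1))
    top=P[abs(P[:,2]-16)<3]; flo=P[abs(P[:,2]-6)<2.5]
    print("top",rect(top),np.median(top[:,2]),len(top)); print("floor",rect(flo),np.median(flo[:,2]),len(flo))
    np.savez('nest_%s.npz'%t,m=m,P=P)
to([0,0,0])
E
```

```text
t: 2.6
eef_pos: [439.8, 280.0, 329.6]
tcp_rot: [-3.142, -0.0, 2.685]
ft_force: [0.2, 0.1, -0.2]
opening: 0.999
grip_force: 0.0
nest [(0.72, 6181)]
[[395.5 204.9   2.8]
 [469.5 273.9  13.9]
 [544.1 344.2  16.9]]
top (array([471.6, 274.1]), array([114.1, 131.1]), 62.3) 14.971029560932493 3527
floor (array([459.8, 275.8]), array([106.8, 107.8]), 61.5) 5.113695180154565 2250
pocket [(0.66, 6234)]
[[397.3 204.9   2.7]
 [469.9 274.4  13.9]
 [544.5 344.6  16.8]]
top (array([471.9, 273.9]), array([114.8, 130.9]), 61.7) 14.971289576033257 3572
floor (array([459.8, 275.8]), array([106.8, 107.8]), 61.5) 5.113695180154565 2250
tcp [439.5 280.6 329.4] [-3.1411e+00 -6.0000e-04  2.6870e+00] shift cm [ 27.149 -44.49   32.979]
```

View pics/w1.png

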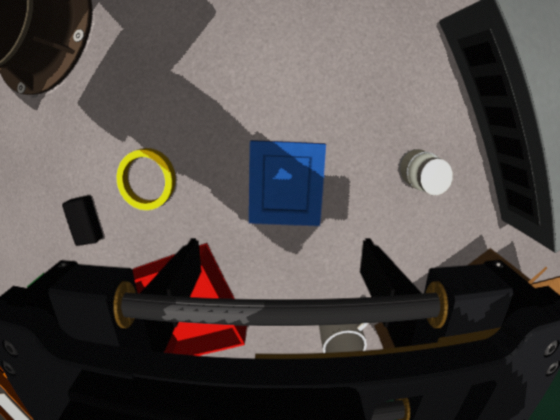

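```bash
python3 - <<'E'
from h import *
for t in ["nest","pocket"]:
    P=np.load('nest_%s.npz'%t)['P']; c=np.array([471.8,274])
    for a in (-27.7,-28.3):
        a=np.radians(a); D=P[:,:2]-c; u=D@[np.cos(a),np.sin(a)]; v=D@[-np.sin(a),np.cos(a)]
        f=(abs(u)<52)&(abs(v)<44)&(P[:,2]<8); print(np.percentile(u[f],[0.5,2,98,99.5]).round(1),np.percentile(v[f],[.5,2,98,99.5]).round(1),rect(P[f]))
to([420,-290,330])
to([420,-290,330],np.pi/2+np.pi/2)
E
```

```text
[-41.1 -39.8  41.   42. ] [-33.9 -32.7  33.   34. ] (array([472.1, 273.9]), array([68.4, 84.2]), 61.2)
[-41.1 -39.9  41.   42. ] [-33.7 -32.9  33.1  34.1] (array([472.1, 273.9]), array([68.4, 84.2]), 61.2)
[-41.1 -39.8  41.   42. ] [-33.9 -32.7  33.   34. ] (array([472.1, 273.9]), array([68.4, 84.2]), 61.2)
[-41.1 -39.9  41.   42. ] [-33.7 -32.9  33.1  34.1] (array([472.1, 273.9]), array([68.4, 84.2]), 61.2)
tcp [439.5 280.6 329.4] [-3.1411e+00 -6.0000e-04  2.6870e+00] shift cm [-2.3299e+01 -5.2120e+01 -4.7000e-02]
tcp [439.5 280.6 329.4] [-3.1411e+00 -6.0000e-04  2.6870e+00] shift cm [-2.3299e+01 -5.2120e+01 -4.7000e-02]
turn [-3.000e-04 -7.000e-04 -4.546e-01] shift cm after turn [  1.951 -57.057  -0.058]
```

```bash
python3 -m inch '[[0,0,0,-2.36,-4.62,0,-1],[0,0,0,-2.36,-4.62,0,-1],[0,0,0,-2.36,-4.62,0,-1],[0,0,0,-2.36,-4.62,0,-1],[0,0,0,-2.36,-4.62,0,-1],[0,0,0,-2.36,-4.62,0,-1],[0,0,0,-2.36,-4.62,0,-1],[0,0,0,-2.36,-4.62,0,-1],[0,0,0,-2.36,-4.62,0,-1],[0,0,0,-2.36,-4.62,0,-1],[0,0,0,-2.36,-4.62,0,-1],[0,0,-0.18,0,0,0,-1],[0,0,-0.18,0,0,0,-1],[0,0,-0.18,0,0,0,-1],[0,0,0.18,0,0,0,-1]]'
```

```text
t: 4.62
eef_pos: [449.9, -290.0, 329.5]
tcp_rot: [3.141, -0.0, 3.051]
ft_force: [-0.3, 0.6, 0.2]
opening: 1.0
grip_force: 0.0
```

```bash
python3 -m inch '[[0,0,0.185,0,0,0,-1],[0,0,0.185,0,0,0,-1],[0,0,0.185,0,0,0,-1],[0,0,0.185,0,0,0,-1],[0,0,0.185,0,0,0,-1],[0,0,0.185,0,0,0,-1],[0,0,0.185,0,0,0,-1],[0,0,0.185,0,0,0,-1],[0,0,0,0,0,0,-1]]'
python3 - <<'E'
from h import *
p=env.read_camera("wrist"); save(p,'w2.png')
o={}
for t in ["pan","pan_grip"]:
    m=best(p,t); P=wcloud(p,m); print(np.percentile(P,[1,50,99],axis=0).round(1)); o[t]=m
P=wcloud(p); C=p["img"][(p["depth"]>0)&True]
v,u=np.mgrid[:420,:560]; r=np.hypot((u-p["cx"])/p["fx"],(v-p["cy"])/p["fy"]); mm=(p["depth"]>0)&(r<1.2)
C=p["img"][mm].astype(int); hsv=cv2.cvtColor(p["img"],cv2.COLOR_RGB2HSV)[mm].astype(int)
near=(np.hypot(P[:,0]-465,P[:,1]+285)<110)&(P[:,2]>3)&(P[:,2]<120)&(hsv[:,1]>120)
for n,lo,hi in (("orange",5,20),("yellow",23,35),("green",45,85),("blue",95,130)):
    q=P[near&(hsv[:,0]>=lo)&(hsv[:,0]<=hi)]; print(n,len(q)); 
    if len(q)>20: print(np.percentile(q,[1,50,99],axis=0).round(1).tolist(),rect(q))
    if n=="yellow":
        q=q[q[:,2]>70]; print("ytop",len(q),rect(q) if len(q)>10 else 0, np.median(q[:,2]))
np.savez('pan.npz',P=P[near],h=hsv[near])
E
```

```text
t: 5.75
eef_pos: [449.9, -290.1, 329.5]
tcp_rot: [-3.141, -0.0, 1.568]
ft_force: [0.1, 0.3, -0.4]
opening: 1.001
grip_force: 0.0
pan [(0.78, 3830)]
[[ 412.1 -327.2   12.1]
 [ 467.9 -285.9   22.6]
 [ 528.3 -241.5   76.4]]
pan_grip [(0.9, 3727)]
[[ 411.4 -325.5   13.3]
 [ 467.7 -285.3   22.4]
 [ 527.2 -241.    76.5]]
orange 323
[[455.0, -317.7, 24.1], [460.9, -280.5, 32.2], [468.1, -252.7, 34.9]] (array([ 461.7, -287.4]), array([11.8, 69.8]), 4.3)
yellow 681
[[456.3, -323.7, 14.6], [473.3, -284.0, 75.0], [483.0, -243.2, 77.1]] (array([ 469.6, -284.2]), array([29.2, 82. ]), 4.6)
ytop 631 (array([ 473.7, -284. ]), array([14.3, 81.7]), 4.2) 75.12488438795691
green 2795
[[412.6, -325.3, 13.3], [449.3, -285.2, 18.3], [527.8, -241.6, 47.3]] (array([ 470.1, -283.6]), array([115.6,  81.5]), 4.3)
blue 430
[[489.6, -312.8, 25.3], [498.4, -275.6, 31.9], [508.1, -249.3, 35.1]] (array([ 499.4, -280.9]), array([17.4, 64.8]), 4.7)
```

View pics/w2.png

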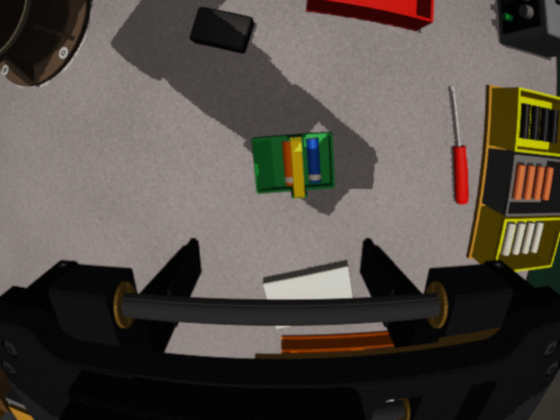

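```bash
python3 - <<'E'
from h import *
d=np.load('pan.npz'); P=d['P'];h=d['h']; g=(h[:,0]>=45)&(h[:,0]<=85)
P=P[g]; a=np.radians(4.3); D=P[:,:2]-[473.7,-284]; u=D@[np.cos(a),np.sin(a)]; v=D@[-np.sin(a),np.cos(a)]
for lo in range(-64,64,4):
    s=(u>=lo)&(u<lo+4)&(abs(v)<36)
    if s.sum()>3: print(lo,s.sum(),np.percentile(P[s,2],[5,50,95]).round(1))
E
```

```text
-64 46 [25.7 27.4 28.6]
-60 131 [24.4 26.1 28.1]
-56 135 [22.6 24.4 26.1]
-52 132 [20.6 22.4 24. ]
-48 127 [19.1 20.8 22.4]
-44 128 [17.1 18.7 20. ]
-40 127 [15.1 16.9 18.2]
-36 122 [13.9 15.3 16.8]
-32 124 [13.6 15.1 16.5]
-28 121 [14.2 15.1 16.6]
-24 122 [13.6 15.  16.4]
-20 32 [13.6 15.  16.4]
8 21 [13.4 15.1 16.4]
12 117 [13.5 15.1 16.4]
16 57 [13.7 15.3 27. ]
20 6 [14.2 15.8 22.7]
28 4 [13.4 15.2 16.6]
32 8 [14.1 15.7 21.8]
36 112 [13.9 15.1 16.5]
40 127 [13.5 15.2 16.6]
44 113 [13.5 14.8 16.3]
48 220 [13.7 19.8 35.6]
52 73 [33.6 35.  36.7]
```

```bash
python3 -m inch '[[0,0,-0.078,0,0,0,-1],[0,0,0,0.43,2.42,3.25,-1],[0,0,0,0,0,5,-1],[0,0,0,0,0,5,-1],[0,0,0,0,0,5,-1],[0,0,0,0,0,4,-1],[0,0,0,0,0,3,-1],[0,0,0,0,0,2,-1],[0,0,0,0,0,1,-1],[0,0,0,0,0,0,-1],[0,0,0,0,0,0,-1]]'
python3 - <<'E'
from h import *
p=env.read_camera("wrist"); save(p,'w3.png'); to([473.7,-284,47],1.646)
E
```

```text
t: 7.28
eef_pos: [473.7, -284.9, 48.1]
tcp_rot: [3.141, 0.001, 1.644]
ft_force: [0.0, -0.3, -0.4]
opening: 1.001
grip_force: 0.0
tcp [ 473.7 -284.9   48.1] [3.1405e+00 9.0000e-04 1.6442e+00] shift cm [0.09  0.009 0.114]
turn [ 0.0011  0.0009 -0.0018] shift cm after turn [0.09  0.01  0.114]
```

View pics/w3.png

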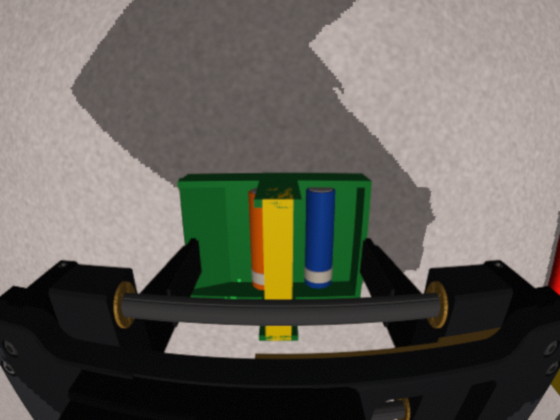

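The open fingers (tips near columns 195 and 367) straddle the yellow bar (column 279). The orange cell (258) and blue cell (319) lie below the fingertips, and the spout is at the left. Next I close and lift.

```bash
python3 -m inch '[[0,0,0,0.09,0,0.08,-0.3],[0,0,0,0,0,0,0.2],[0,0,0,0,0,0,0.5],[0,0,0,0,0,0,1],[0,0,0,0,0,0,1],[0,0,0,0,0,0,1],[0,0,0,0,0,0,1],[0,0,0,0,0,0,1],[0,0,0,0,0,0,1],[0,0,0,0,0,0,1]]'
```

```text
t: 8.57
eef_pos: [473.1, -283.7, 46.4]
tcp_rot: [-3.141, -0.0, 1.644]
ft_force: [-0.7, 0.5, 0.5]
opening: 0.146
grip_force: 30.0
```

```bash
python3 -m inch '[[0,0,0,0,0,-0.3,1],[0,0,0,0,0,-0.7,1],[0,0,0,0,0,-1.3,1],[0,0,0,0,0,-2,1],[0,0,0,0,0,-2,1],[0,0,0,0,0,-2,1],[0,0,0,0,0,-2,1],[0,0,0,0,0,-2,1],[0,0,0,0,0,-1.2,1],[0,0,0,0,0,-0.5,1],[0,0,0,0,0,0,1]]'
python3 - <<'E'
from h import *
p=env.read_camera("top"); m=best(p,"tub"); P=cloud(p,m); print(np.percentile(P,[1,50,99],axis=0).round(1))
for s in (P[P[:,2]>50],P): print(len(s),rect(s))
p=env.read_camera("wrist"); P=wcloud(p); v,u=np.mgrid[:420,:560]; r=np.hypot((u-p["cx"])/p["fx"],(v-p["cy"])/p["fy"]); mm=(p["depth"]>0)&(r<1.2)
h=cv2.cvtColor(p["img"],cv2.COLOR_RGB2HSV)[mm].astype(int)
s=env.state(); print(s["eef_pos"],s["ft_force"],s["opening"])
k=(h[:,1]>120)&(abs(P[:,1]+284)<90)&(abs(P[:,0]-473)<90)&(P[:,2]>100)
for n,lo,hi in (("orange",5,20),("yellow",23,35),("green",45,85),("blue",95,130)):
    q=P[k&(h[:,0]>=lo)&(h[:,0]<=hi)]; print(n,len(q),np.percentile(q,[1,50,99],axis=0).round(1).tolist())
save(p,'w4.png')
E
```

```text
t: 9.95
eef_pos: [473.2, -283.7, 186.5]
tcp_rot: [3.142, -0.0, 1.644]
ft_force: [0.1, 0.3, -2.6]
opening: 0.144
grip_force: 30.0
tub [(0.71, 2593)]
[[490.7 -61.2  -4.9]
 [592.9  23.    7. ]
 [676.1 102.2  70.8]]
354 (array([585.4,  20.3]), array([159.8, 183. ]), 84.5)
2582 (array([591.,  22.]), array([167.5, 194.5]), 84.2)
[ 473.04256004 -283.63165381  185.87406888] [-1.18317538 -0.48233829 -3.52463514] 0.14394974061373741
orange 3619 [[399.6, -303.5, 166.9], [465.5, -262.7, 287.9], [550.2, -246.1, 312.9]]
yellow 3785 [[399.5, -322.7, 191.7], [473.7, -269.3, 214.7], [552.4, -243.1, 313.6]]
green 12834 [[399.2, -319.7, 153.5], [452.9, -266.0, 161.6], [546.4, -239.6, 313.2]]
blue 2851 [[396.4, -298.0, 164.9], [497.1, -265.8, 172.3], [548.2, -245.0, 315.7]]
```

```bash
python3 -m inch '[[0,0,0,0.4,0.27,0,1],[0,0,0,0.8,0.53,0,1],[0,0,0,1.3,0.86,0,1],[0,0,0,1.95,1.3,0,1],[0,0,0,1.95,1.3,0,1],[0,0,0,1.95,1.3,0,1],[0,0,0,1.95,1.3,0,1],[0,0,0,1.95,1.3,0,1],[0,0,0,1.95,1.3,0,1],[0,0,0,1.95,1.3,0,1],[0,0,0,1.95,1.3,0,1],[0,0,0,1.95,1.3,0,1],[0,0,0,1.95,1.3,0,1],[0,0,0,1.95,1.3,0,1],[0,0,0,1.95,1.3,0,1],[0,0,0,1.5,1,0,1],[0,0,0,1,0.66,0,1],[0,0,0,0.6,0.4,0,1],[0,0,0,0.2,0.12,0,1],[0,0,0,0,0,0,1]]'
python3 -m inch '[[0,0,0,0,0,0.5,1],[0,0,0,0,0,1.2,1],[0,0,0,0,0,1.3,1],[0,0,0,0,0,0.9,1],[0,0,0,0,0,0.4,1],[0,0,0,0,0,0,1]]'
python3 - <<'E'
from h import *
p=env.read_camera("scene"); i=p["img"][120:330,150:430]; cv2.imwrite('pics/s5.png',cv2.resize(i,None,fx=2.5,fy=2.5)[:,:,::-1])
E
```

```text
t: 12.6
eef_pos: [645.7, 21.3, 186.5]
tcp_rot: [-3.142, 0.0, 1.643]
ft_force: [0.4, -0.2, -2.0]
opening: 0.143
grip_force: 30.0
t: 13.35
eef_pos: [645.8, 21.6, 143.3]
tcp_rot: [-3.141, -0.0, 1.644]
ft_force: [-0.8, -0.4, -2.6]
opening: 0.147
grip_force: 30.0
```

View pics/s5.png

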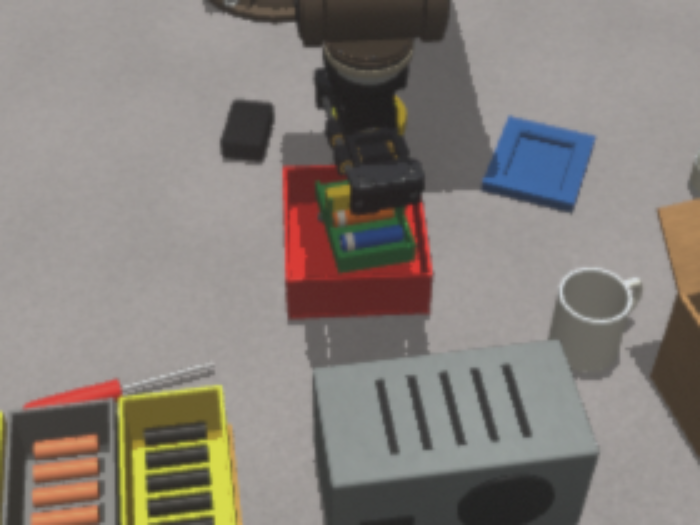

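```bash
python3 -m inch '[[-0.02,0,0,0,0,0,1],[-0.04,0,0,0,0,0,1],[-0.05,0,0,0,0,0,1],[-0.05,0,0,0,0,0,1],[-0.05,0,0,0,0,0,1],[-0.04,0,0,0,0,0,1],[-0.03,0,0,0,0,0,1],[-0.02,0,0,0,0,0,1],[0,0,0,0,0,0,1],[0,0,0,0,0,0,1]]'
python3 - <<'E'
from h import *
s=env.state(); print(rot(s["tcp_rot"]).round(3),s["eef_pos"],s["joints"].round(2))
E
```

```text
t: 14.65
eef_pos: [646.0, 21.6, 143.7]
tcp_rot: [2.841, 0.0, 1.644]
ft_force: [0.1, -0.1, -2.7]
opening: 0.145
grip_force: 30.0
[[-0.073  0.953  0.295]
 [ 0.997  0.07   0.022]
 [-0.     0.296 -0.955]] [646.0082313   21.60912247 143.69554831] [-0.09  0.51  1.79  0.09  0.55 -0.23]
```

```bash
python3 -m inch '[[0.02,0,0,0,0,0,1],[0.05,0,0,0,0,0,1],[0.06,0,0,0,0,0,1],[0.06,0,0,0,0,0,1],[0.06,0,0,0,0,0,1],[0.03,0,0,0,0,0,1],[0.02,0,0,0,0,0,1],[0,0,0,0.6,-0.2,0,1],[0,0,0,1.2,-0.5,0,1],[0,0,0,0.9,-0.4,0,1],[0,0,0,0.3,-0.1,0,1],[0,0,-0.05,0,0,0,1],[0,0,-0.1,0,0,0,1],[0,0,-0.11,0,0,0,1],[0,0,-0.11,0,0,0,1],[0,0,-0.1,0,0,0,1],[0,0,-0.05,0,0,0,1],[0,0,0,0,0,0,1]]'
python3 -m inch '[[-0.02,0,0,0,0,0,1],[-0.04,0,0,0,0,0,1],[-0.05,0,0,0,0,0,1],[-0.05,0,0,0,0,0,1],[-0.05,0,0,0,0,0,1],[-0.04,0,0,0,0,0,1],[-0.03,0,0,0,0,0,1],[-0.02,0,0,0,0,0,1],[0,0,0,0,0,0,1],[0,0,0,0,0,0,1]]'
python3 - <<'E'
from h import *
s=env.state(); print(rot(s["tcp_rot"]).round(3),s["eef_pos"],s["joints"].round(2),s["ft_force"])
E
```

```text
t: 16.9
eef_pos: [631.7, 50.7, 143.6]
tcp_rot: [3.141, 0.0, 2.163]
ft_force: [0.3, -0.2, -1.9]
opening: 0.148
grip_force: 30.0
t: 18.15
eef_pos: [631.8, 50.7, 143.6]
tcp_rot: [2.842, 0.0, 2.164]
ft_force: [0.5, 0.3, -3.2]
opening: 0.146
grip_force: 30.0
[[-0.559  0.792  0.245]
 [ 0.829  0.534  0.165]
 [-0.     0.295 -0.955]] [631.79094471  50.67658028 143.60435444] [-0.11  0.51  1.8   0.33  0.63 -0.94] [ 0.48143479  0.27509493 -3.18341431]
```

```bash
python3 -m inch '[[-0.03,0,0,0,0,0,1],[-0.04,0,0,0,0,0,1],[-0.04,0,0,0,0,0,1],[-0.04,0,0,0,0,0,1],[-0.04,0,0,0,0,0,1],[-0.04,0,0,0,0,0,1],[-0.04,0,0,0,0,0,1],[-0.04,0,0,0,0,0,1],[-0.04,0,0,0,0,0,1],[-0.03,0,0,0,0,0,1],[-0.02,0,0,0,0,0,1],[0,0,0,0,0,0,1],[0,0,0,0,0,0,1],[0,0,0,0,0,0,1],[0,0,0,0,0,0,1],[0,0,0,0,0,0,1],[0,0,0,0,0,0,1],[0,0,0,0,0,0,1],[0,0,0,0,0,0,1]]'
python3 - <<'E'
from h import *
s=env.state(); print(rot(s["tcp_rot"])[:,2].round(3),s["joints"].round(2),s["ft_force"])
p=env.read_camera("scene"); i=p["img"][120:330,150:430]; cv2.imwrite('pics/s6.png',cv2.resize(i,None,fx=2.5,fy=2.5)[:,:,::-1])
E
```

```text
t: 20.52
eef_pos: [631.7, 50.7, 143.5]
tcp_rot: [2.442, -0.0, 2.164]
ft_force: [0.5, 0.4, -2.2]
opening: 0.143
grip_force: 30.0
[ 0.534  0.36  -0.765] [-0.23  0.5   2.02  1.39  0.5  -2.06] [ 0.47367935  0.41405534 -2.21225392]
```

View pics/s6.png

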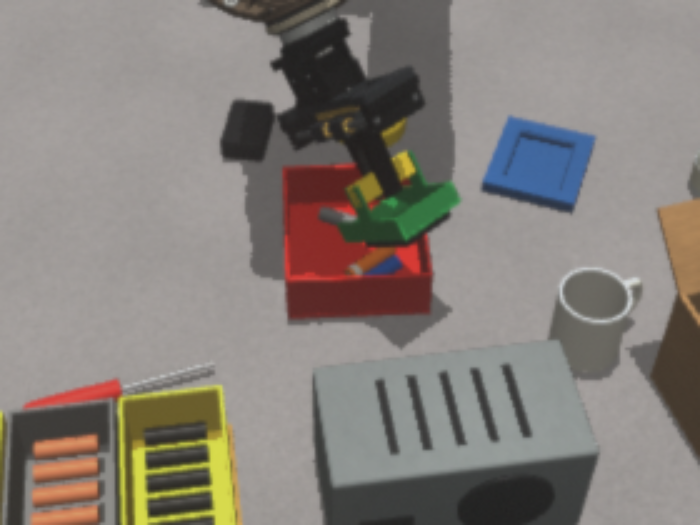

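Both cells lie in the tub, orange at about (373,262) and blue at about (382,267), and the pan is empty. I level it and raise it.

```bash
python3 -m inch '[[0.03,0,0,0,0,0,1],[0.05,0,0,0,0,0,1],[0.06,0,0,0,0,0,1],[0.06,0,0,0,0,0,1],[0.06,0,0,0,0,0,1],[0.06,0,0,0,0,0,1],[0.06,0,0,0,0,0,1],[0.06,0,0,0,0,0,1],[0.06,0,0,0,0,0,1],[0.06,0,0,0,0,0,1],[0.06,0,0,0,0,0,1],[0.05,0,0,0,0,0,1],[0.03,0,0,0,0,0,1],[0,0,0,0,0,0,1],[0,0,0,0,0,-1.5,1],[0,0,0,0,0,-1.5,1],[0,0,0,0,0,-1,1],[0,0,0,0,0,0,1]]'
python3 - <<'E'
from h import *
yaw=np.radians(61.7+1.643*0); to([472,273.9,180],yaw); print(env.state()["joints"].round(2))
E
```

```text
t: 22.82
eef_pos: [632.0, 50.6, 184.8]
tcp_rot: [3.14, 0.001, 2.164]
ft_force: [-0.6, 0.1, -1.7]
opening: 0.146
grip_force: 30.0
tcp [632.   50.6 184.8] [3.1398e+00 1.1000e-03 2.1637e+00] shift cm [27.458 -0.791  0.453]
turn [ 0.0022 -0.      1.0868] shift cm after turn [ 12.077 -24.671   0.484]
[-0.02  0.53  1.57  0.    1.04 -0.62]
```

```bash
python3 -m inch '[[0,0,0,1,0,0,1],[0,0,0,2.5,0,0,1],[0,0,0,3,0,0,1],[0,0,0,3,-0.1,0,1],[0,0,0,3,-0.1,0,1],[0,0,0,3,-0.1,0,1],[0,0,0,3,-0.1,0,1],[0,0,0,3,-0.1,0,1],[0,0,0,3,-0.1,0,1],[0,0,0,2,-0.1,0,1],[0,0,0,0.95,-0.1,0,1],[0,0,0.1,0,0,0,1],[0,0,0.16,0,0,0,1],[0,0,0.16,0,0,0,1],[0,0,0.16,0,0,0,1],[0,0,0.16,0,0,0,1],[0,0,0.16,0,0,0,1],[0,0,0.12,0,0,0,1],[0,0,0.067,0,0,0,1],[0,0,0,0,0,0,1]]'
python3 - <<'E'
from h import *
to([472,273.9,180],1.077)
s=env.state(); M=rot(s["tcp_rot"])
p=env.read_camera("wrist"); P=wcloud(p); v,u=np.mgrid[:420,:560]; r=np.hypot((u-p["cx"])/p["fx"],(v-p["cy"])/p["fy"]); mm=(p["depth"]>0)&(r<1.2)
h=cv2.cvtColor(p["img"],cv2.COLOR_RGB2HSV)[mm].astype(int)
L=(P-s["eef_pos"])@M   # tool frame
g=(h[:,1]>100)&(h[:,0]>=45)&(h[:,0]<=85)&(abs(L[:,0])<60)&(abs(L[:,1])<75)&(L[:,2]>-5)&(L[:,2]<60)
G=L[g]; print("green",len(G),np.percentile(G,[0.5,2,50,98,99.5],axis=0).round(1).tolist(),rect(G))
fl=G[(abs(G[:,2]-31)<3)&(abs(G[:,0])<30)]; A=np.c_[fl[:,:2],np.ones(len(fl))]; print("floor plane",len(fl),np.linalg.lstsq(A,fl[:,2],rcond=None)[0].round(4))
b=(h[:,1]>120)&(h[:,0]>=95)&(h[:,0]<=130)&(P[:,2]>10)&(P[:,2]<20)&(np.hypot(P[:,0]-472,P[:,1]-274)<95)
B=P[b]; print("nest",len(B),rect(B)); save(p,'w7.png')
E
```

```text
t: 25.32
eef_pos: [471.7, 273.6, 183.5]
tcp_rot: [-3.142, 0.0, 1.077]
ft_force: [-0.1, 0.8, -2.0]
opening: 0.148
grip_force: 30.0
tcp [471.7 273.6 183.5] [-3.1416  0.      1.0769] shift cm [0.039 0.012 0.346]
turn [-0.      0.     -0.0001] shift cm after turn [0.039 0.012 0.346]
green 13913 [[-25.4, -59.0, -1.3], [-22.8, -57.5, 9.5], [13.7, -9.3, 30.1], [41.8, 54.2, 32.3], [42.0, 55.6, 32.7]] (array([ 7.9, -1.6]), array([ 69.2, 116.2]), 0.2)
floor plane 7180 [2.10000e-03 9.40000e-03 3.09608e+01]
nest 3412 (array([488.6, 305.7]), array([ 42.2, 129.3]), 61.6)
```

View pics/w7.png

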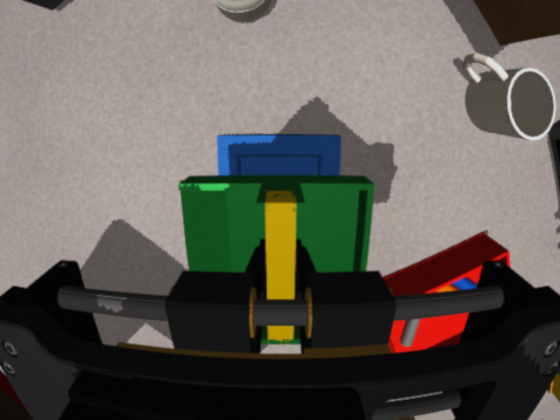

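Pan and pocket line up: the blue plate (cols 218-340) shows squarely behind the green pan, with the bar at column 280. Now I lower it.

```bash
python3 -m inch '[[0,0,0,0,0,1,1],[0,0,0,0,0,2,1],[0,0,0,0,0,2,1],[0,0,0,0,0,2,1],[0,0,0,0,0,2,1],[0,0,0,0,0,1.5,1],[0,0,0,0,0,0.7,1],[0,0,0,0,0,0.2,1],[0,0,0,0,0,0.3,1],[0,0,0,0,0,0.3,1],[0,0,0,0,0,0.2,1],[0,0,0,0,0,0,1],[0,0,0,0,0,0,1]]'
```

```text
t: 27.0
eef_pos: [471.7, 273.9, 61.7]
tcp_rot: [3.141, -0.0, 1.077]
ft_force: [-0.6, 0.2, -2.3]
opening: 0.148
grip_force: 30.0
```

```bash
python3 -m inch '[[0,0,0,0,0,0.15,1],[0,0,0,0,0,0.15,1],[0,0,0,0,0,0,1]]'; python3 -m inch '[[0,0,0,0,0,0.15,1],[0,0,0,0,0,0.15,1],[0,0,0,0,0,0,1]]'
```

```text
t: 27.38
eef_pos: [471.6, 273.8, 58.4]
tcp_rot: [-3.141, 0.0, 1.077]
ft_force: [0.3, -0.5, -2.3]
opening: 0.143
grip_force: 30.0
t: 27.75
eef_pos: [471.6, 273.8, 55.4]
tcp_rot: [-3.141, 0.0, 1.077]
ft_force: [-0.1, -0.4, -0.9]
opening: 0.142
grip_force: 30.0
```

Sliding in without side force.

```bash
python3 -m inch '[[0,0,0,0,0,0.15,1],[0,0,0,0,0,0.1,1],[0,0,0,0,0,0,1]]'; python3 -m inch '[[0,0,0,0,0,0.06,1],[0,0,0,0,0,0,1],[0,0,0,0,0,0,1]]'
```

```text
t: 28.12
eef_pos: [471.6, 273.8, 53.0]
tcp_rot: [-3.141, 0.0, 1.077]
ft_force: [0.7, 0.3, -2.0]
opening: 0.146
grip_force: 30.0
t: 28.5
eef_pos: [471.7, 273.8, 52.5]
tcp_rot: [3.142, -0.0, 1.077]
ft_force: [0.9, 0.3, -2.6]
opening: 0.143
grip_force: 30.0
```

```bash
python3 -m inch '[[0,0,0,0,0,0.05,1],[0,0,0,0,0,0,1],[0,0,0,0,0,0,1]]';python3 -m inch '[[0,0,0,0,0,0.05,1],[0,0,0,0,0,0,1],[0,0,0,0,0,0,1]]'
```

```text
t: 28.88
eef_pos: [471.6, 273.9, 52.4]
tcp_rot: [3.141, -0.0, 1.077]
ft_force: [-2.6, -0.7, 5.7]
opening: 0.146
grip_force: 30.0
t: 29.25
eef_pos: [471.6, 273.9, 52.4]
tcp_rot: [3.141, -0.001, 1.077]
ft_force: [-4.4, -1.0, 11.7]
opening: 0.149
grip_force: 30.0
```

Contact at exactly the seated height (52.4). I release and rise.

```bash
python3 -m inch '[[0,0,0,0,0,-0.06,1],[0,0,0,0,0,0,0.6],[0,0,0,0,0,0,0.3],[0,0,0,0,0,0,0],[0,0,0,0,0,0,-0.4],[0,0,0,0,0,0,-0.4],[0,0,0,0,0,0,-0.4],[0,0,0,0,0,-0.5,-0.4],[0,0,0,0,0,-1.5,-0.4],[0,0,0,0,0,-3,-0.4],[0,0,0,0,0,-4,-0.4],[0,0,0,0,0,-4,-0.4],[0,0,0,0,0,-4,-0.4],[0,0,0,0,0,-3,-0.4],[0,0,0,0,0,-2,-0.4],[0,0,0,0,0,0,-0.4],[0,0,0,0,0,0,-0.4]]'
python3 - <<'E'
from h import *
p=env.read_camera("wrist"); save(p,'w8.png'); P=wcloud(p); v,u=np.mgrid[:420,:560]; r=np.hypot((u-p["cx"])/p["fx"],(v-p["cy"])/p["fy"]); mm=(p["depth"]>0)&(r<1.2)
h=cv2.cvtColor(p["img"],cv2.COLOR_RGB2HSV)[mm].astype(int)
k=(h[:,1]>100)&(np.hypot(P[:,0]-472,P[:,1]-274)<95)&(P[:,2]<100)
g=P[k&(h[:,0]>=45)&(h[:,0]<=85)]; y=P[k&(h[:,0]>=23)&(h[:,0]<=35)&(P[:,2]>70)]; b=P[k&(h[:,0]>=95)&(h[:,0]<=130)&(P[:,2]>10)]
print("pan",rect(g),"bar",rect(y),np.median(y[:,2]),"nest",rect(b))
f=g[(abs(g[:,2]-21)<3)]; A=np.c_[f[:,:2]-[472,274],np.ones(len(f))]; print("floor",len(f),np.linalg.lstsq(A,f[:,2],rcond=None)[0].round(4))
p=env.read_camera("scene"); i=p["img"][120:330,150:430]; cv2.imwrite('pics/s8.png',cv2.resize(i,None,fx=2.5,fy=2.5)[:,:,::-1])
E
```

```text
t: 31.38
eef_pos: [471.2, 273.6, 271.6]
tcp_rot: [-3.141, 0.0, 1.077]
ft_force: [-0.0, -0.2, 0.5]
opening: 0.701
grip_force: 0.0
pan (array([469.7, 273.3]), array([ 87.4, 123.9]), 60.9) bar (array([472.9, 273.9]), array([82.6, 15.6]), 62.2) 81.17371680633966 nest (array([471.7, 274.3]), array([113.6, 129.8]), 61.6)
floor 3032 [-6.90000e-03  9.00000e-04  2.13337e+01]
```

View pics/s8.png

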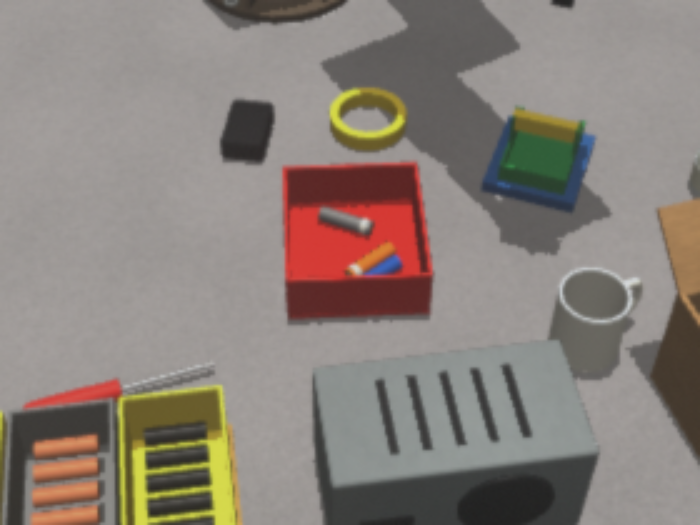

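The pan sits flat and square in the plate at about (540,155): the bar top is at 81 mm (75 on the bench, plus 6) and the floor is level within 0.4 degrees. Both cells are in the tub at about (375,262), and the mug and screwdriver are where they were.

```bash
python3 -c "
from cell import env
print(env.job_done())"
```

```text
the job is handed in; nothing more can be done
None
```

The job is handed in at about 31.5 s: both cells were poured into the tub at 40 degrees, and the pan sits flat and square in the blue plate, released, with the mug, screwdriver, jar and disk drive never approached.

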